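# Shut the wallet carton and scan its lid label

## Task

Swing the packed carton's lid fully shut so its tab tucks in behind the front rim. Then take the yellow-headed hand scanner from its stand and aim it at the middle of the label on the lid from about 10 cm above, its scan line running along the label across all the bars, and hold it steady there for at least one and a half seconds. Put the scanner back in its stand the way it was, let go, and leave the carton shut and everything else on the table where it is.

Things in the scene. Friction and masses are not known exactly. Their poses are not given: they have to be found in the camera images.
- carton: Brown open carton, 190 (x) x 140 (y) mm, 4 mm walls, rim 60 mm above the table, fixed on a plywood board 230 x 180 x 10 mm. Origin: centre of the board's underside, on the table; z up. Steel clips stand at x = +-104 mm, 32 mm high. The lid's hinge line runs along x at y = +70 mm, 60 mm above the table.
- lid (a joint): Carton lid, 188 (along hinge) x 138 x 4 mm, a 20 mm tab under its free edge. Value: angle in rad, 0 = shut flat on the rim (free edge at carton y = -68 mm, top face 64 mm above table), 1.57 = upright over the +y rim, stop at 1.6; starts 1.1 to 1.5. Stiff hinge: stays where left, moves at about 1 N on the free edge; push it all the way down.
- label (a point): Centre of the white barcode label, 104 x 64 mm, in the middle of the lid's outer (top) face, 69 mm from the hinge line; moves with the lid. x: along the label's long side (parallel to the hinge); the bars are arrayed along x, each bar runs along y. z: out of the outer face, up when shut.
- scanner_grip (a point): Middle of the black handle (126 x 38 x 30 mm) of the loose scanner, 0.15 to 0.24 kg; grasp here across y. 59 mm from the handle's rear end, half-way up. x: to the nose; z: its top. The yellow head (62 x 66 x 40 mm) spans 65 to 129 mm ahead of this point, 25 mm below to 13 mm above it. Centre of mass about 26 mm ahead.
- scanner_beam (a point): Centre of the red window under the scanner's head, 99 mm ahead of and 27 mm below scanner_grip. z: the beam, going down and 0.26 rad forward (to the nose) when level; y: the scan line, across the scanner. Reads with the label's middle within 16 mm of the beam, 60 to 140 mm off, beam within 0.45 rad of square (level is fine), scan line within 0.25 rad of label x, either way.
- scanner: The same hand scanner as a body, 190 mm long; origin 33 mm ahead of and 27 mm below scanner_grip; x towards the nose, z its top.
- stand: Grey fixed scanner stand: base 200 (x) x 100 (y) x 8 mm, origin at the centre of its underside on the table, x along the seated scanner to its nose, z up. Saddles 14 mm long at x = -75 and +8 mm carry the handle's underside at 38 mm height; their cheeks (inner gap 50, outer width 70 mm) rise to 52 mm. Fingers fit between the saddles.
- stand_seat (a point): Where scanner_grip lies when the scanner is seated: stand x = -33 mm, y = 0, 53 mm above the table. Axes as the stand.
- glue: Bystander, loose: white glue bottle, upright, 60 mm across, 170 mm tall, green cap; origin at the centre of its underside. Leave it alone.
- tape: Bystander, loose: yellow tape roll lying flat, 96 mm across, 36 mm tall; origin at the centre of its underside. Leave it alone.
- panel_a: Bystander, loose: pair of stacked navy wallet panels lying flat, 150 x 100 mm, 10 mm tall; origin at the centre of its underside. Leave it alone.
- panel_b: Bystander, loose: navy wallet panel lying flat, 150 x 100 mm, 5 mm tall; origin at the centre of its underside. Leave it alone.
- brush_pot: Bystander, loose: white open pot, upright, 84 mm across, 100 mm tall; origin at the centre of its underside. Leave it alone.
- solvent: Bystander, loose: blue can with a label, upright, 72 mm across, 110 mm tall; origin at the centre of its underside. Leave it alone.
Mind the look-alikes: they are no part of the job. What is shaped like the scanner but orange is not meant.

How it is judged:
By the outcome, as a careful person would: the job done as asked, in the order asked, and still so for the second after the job is handed in, with the robot touching nothing.
It also fails if it takes over 72 s, if anything falls off the work surface, if the arm or the gripper's body presses on something with over 40 N, if the wrist force passes 120 N, or if a joint passes its speed limit or range.

## Robot

A 6-joint arm with a two-finger parallel gripper is mounted at the origin on the work surface. World frame = base frame: x ahead of the robot, y to its left, z up, the work surface at z = 0. Lengths are in m, angles in rad, forces in N, time in s.
With the tool pointing down it reaches from about 0.3 to 1 m from the base axis. Payload 5.1 kg.
Tool frame: the origin (TCP) lies midway between the tips of the shut fingers; the grasp point (between the pads) lies r.tcp_to_grasp behind it (r.tcp_to_grasp is the distance from the TCP to the grasp point, in m); z points along the fingers, y is the direction in which the jaws open and shut (so a half turn about z gives the same grasp; the last joint's range is limited). The gripper opens to 95 mm and grips with 3 to 60 N. Pads are 20 mm wide; open, the fingers measure 119 mm over their backs; the gripper's body (75 mm by 180 mm) begins 59 mm behind the grasp point.
Start: joints at [1.047, 0.124, 1.65, -0, 1.367, -0.083], TCP at [0.277, 0.588, 0.215] pointing down, gripper open.
Joint ranges: [-2.61, 2.61], [-1.02, 2.33], [0.03, 2.71], [-1.35, 4.49], [0.32, 2.68], [-2.91, 2.91]. Speed limits (rad/s): [2.57, 2.57, 3.14, 3.14, 3.14, 3.14].

## Interface

Orientations are given as a unit quaternion [w, x, y, z].
In Python, from station import get_state, eyes, workorder, r gives the robot as it stands.
- The arm moves only by the tool send_rows, never from a script. Its argument "commands" is a list that holds one entry, the list of rows, each a list of 7 numbers: the turn, a rotation vector about the tool's x, y, z in degrees, then the shift along the tool's x, y, z in mm, then the gripper command: -1 is fully open, 1 is shut, values between are in proportion. A call has 1 to 20 rows; each row shifts and turns the commanded pose from where the row before left it, along the tool's axes as they then stand; what a row does not reach is not made up. A row lasts 1/8 s, in which the tool goes at most 62.5 mm and 10.7 degrees, less where a joint would pass 70% of its speed; a pose out of reach is approached as far as the arm can. A call is refused whole if a number of a shift passes 62.5 or a number of a turn 10.7, either way. A call with a gripper value outside its range is refused whole. The fingers move at their own pace and stop on an object; "grip_force" is the grip in N (left out, the last holds). Time passes only in rows, so rows that do not move let the fingers close. It gives the time, the measured TCP pose, the force and the opening at its end, in the units of the state.
- get_state(): the state, without advancing time (a new reading comes with each control period).
- eyes.capture(name): name is "scene" or "side" or "wrist"; returns a dict with "img" (420x560x3 uint8, red, green, blue), "z_map" (420x560 float32, m along the optical axis (not along the pixel's ray), 0 where there is no reading), "camera_matrix" (3x3 intrinsics, pixels), "dist_coeffs" ([k1, k2, p1, p2, k3] as OpenCV has them; the pictures are not rectified), "eye" and "orientation" of the camera in the world. Camera axes: x right, y down, z forward; pixel columns grow to the right and rows downward; lengths in m; the calibration is good to about 2 mm. A picture is of the moment at which its call begins.
- workorder.hand_in(): hands the job in, once; it reports no verdict.
The state is a dict: "clock": time; "qpos": joint angles; "joint_vel": joint speeds; "joint_torque": joint torques, N m; "position": TCP position; "tcp_rot": TCP orientation; "force": force on the tool from outside, world axes, zero at the start; "ft_torque": the same for the moment, N m; "opening": finger opening in m.
Only numpy, scipy, OpenCV 4.12 (cv2) and the standard library are available. Lean on these libraries where they do the work, as an engineer would, in place of code of your own. Each camera call takes 0.05 s, during which the arm holds its last target.

## Working session

There is one attempt and no reset: what is moved stays moved. The work goes in short steps, Python scripts to look and compute and a tool call to move; the robot and the scene stay as the last step left them, time stands still between calls to the robot, and variables do not carry over. Pictures are saved under pics/ and viewed, and the job is handed in when it is done.

Besides the shell and the picture viewer there is one more tool, called after "Request:" as name([rows], argument=value, ...), one row to a line, values as JSON. send_rows: Moves the arm, as the interface text tells. Its arguments: {"type":"object","properties":{"commands":{"type":"array"},"grip_force":{"type":"number"}},"required":["commands"]}

```bash
ls; mkdir -p pics; python3 - <<'E'
from station import get_state, eyes, workorder, r
import cv2,numpy as np
print(get_state()); print(r.tcp_to_grasp)
for n in ["scene","side","wrist"]:
    c=eyes.capture(n); cv2.imwrite(f"pics/{n}0.png",c["img"][:,:,::-1]); np.savez(f"pics/{n}0.npz",**c)
    print(n,c["eye"],c["orientation"],c["camera_matrix"].tolist(),c["dist_coeffs"])
E
```

```text
pics
{'clock': 0.0, 'qpos': array([ 1.04737314e+00,  1.24487538e-01,  1.65163377e+00, -1.07906625e-05,
        1.36749937e+00, -8.26060879e-02]), 'joint_vel': array([ 0.00086064,  0.0011985 , -0.0001018 ,  0.00146608, -0.00035937,
        0.00030325]), 'joint_torque': array([ 1.06635018e-04, -4.17604673e+01, -3.59932816e+01,  7.74014485e-02,
        4.93741874e-02, -1.93928508e-04]), 'position': array([0.27705922, 0.58730173, 0.2134222 ]), 'tcp_rot': array([-2.97537786e-04,  2.18627129e-01,  9.75807947e-01, -9.69391970e-04]), 'force': array([-0.99634188, -0.52813971, -0.4423336 ]), 'ft_torque': array([-0.00437392,  0.02815807, -0.02342928]), 'opening': 0.09525716472470266}
0.0188
scene [ 1.45362121 -0.62535984  0.80128327] [-0.40964705  0.78342845  0.41185719 -0.22091357] [[492.7249398746021, 0.0, 272.8196314276953], [0.0, 492.7249398746021, 217.61484857955878], [0.0, 0.0, 1.0]] [-0.17605462  0.          0.          0.          0.        ]
side [ 0.12763976 -0.85786317  1.05470075] [-0.36655783  0.90869624 -0.18197082  0.0824204 ] [[422.4100866312325, 0.0, 282.847713650659], [0.0, 422.4100866312325, 209.96339106273626], [0.0, 0.0, 1.0]] [-0.07968767  0.          0.          0.          0.        ]
wrist [0.21594334 0.61552136 0.38356428] [0.10492536 0.83830487 0.53105932 0.06489696] [[291.4495809098142, 0.0, 282.0433966813475], [0.0, 291.4495809098142, 207.54304465389683], [0.0, 0.0, 1.0]] [-0.03612438  0.          0.          0.          0.        ]
```

View pics/scene0.png

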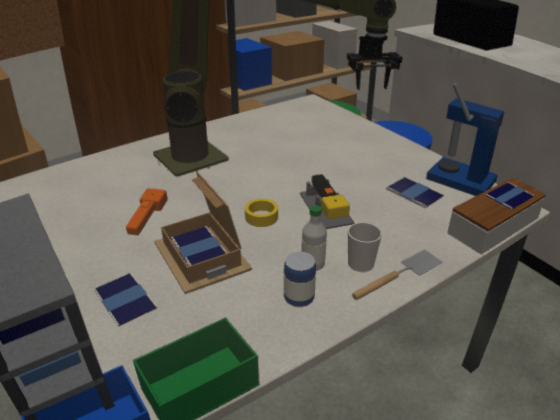

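View pics/side0.png

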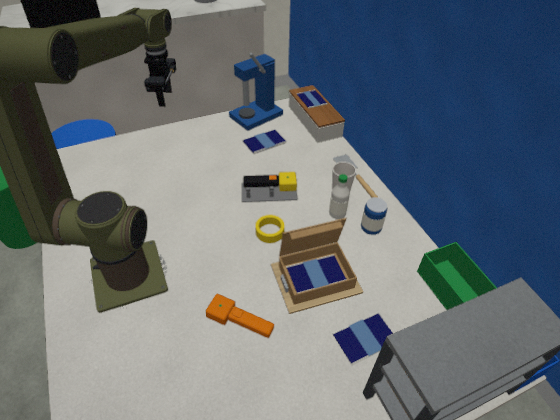

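View pics/wrist0.png

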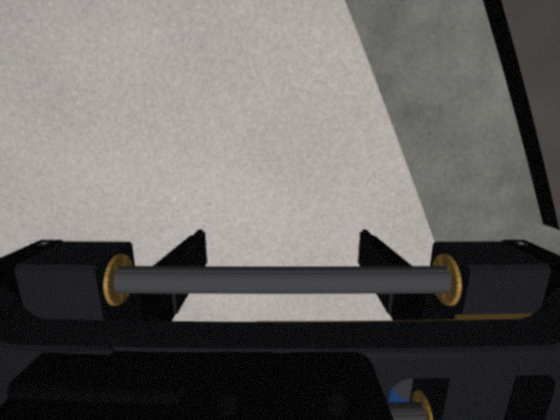

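The scene view shows the open carton (~200,245) with its lid standing toward the robot's left, the tape at (262,212), and the yellow-headed scanner in its stand at (328,200). The glue, pot and solvent are at (314,240), (363,247) and (300,278). The orange look-alike is at (147,210). The side view agrees: carton (318,275), scanner (270,183). Next I'll take enlarged crops.

```bash
cat > h.py <<'E'
import numpy as np,cv2
from scipy.spatial.transform import Rotation as R
def load(f): return dict(np.load(f))
def Rq(q): return R.from_quat([q[1],q[2],q[3],q[0]]).as_matrix()
def ray(c,uv):
    p=cv2.undistortPoints(np.array(uv,float).reshape(-1,1,2),c["camera_matrix"],c["dist_coeffs"]).reshape(-1,2)
    return np.c_[p,np.ones(len(p))]
def cloud(c):
    h,w=c["z_map"].shape; u,v=np.meshgrid(np.arange(w),np.arange(h))
    d=ray(c,np.c_[u.ravel(),v.ravel()])*c["z_map"].reshape(-1,1)
    P=d@Rq(c["orientation"]).T+c["eye"]; P[c["z_map"].ravel()==0]=np.nan
    return P.reshape(h,w,3)
def onz(c,uv,z):
    d=ray(c,uv)@Rq(c["orientation"]).T; e=c["eye"]
    return e+d*((z-e[2])/d[:,2])[:,None]
def proj(c,P):
    Rm=Rq(c["orientation"]); rv=cv2.Rodrigues(Rm.T)[0]
    return cv2.projectPoints(np.array(P,float).reshape(-1,3),rv,-Rm.T@c["eye"],c["camera_matrix"],c["dist_coeffs"])[0].reshape(-1,2)
E
python3 - <<'E'
from h import *
a=cv2.imread("pics/side0.png")
cv2.imwrite("pics/s_a.png",cv2.resize(a[150:320,220:410],None,fx=4,fy=3.5,interpolation=3)[:600,:800])
b=cv2.imread("pics/scene0.png")
cv2.imwrite("pics/s_b.png",cv2.resize(b[165:295,145:365],None,fx=3.6,fy=3.6,interpolation=3))
for n in ["scene0","side0"]:
    c=load(f"pics/{n}.npz");P=cloud(c);print(n,[P[v,u].round(3).tolist() for u,v in ([(320,182),(335,206),(210,205),(180,270)] if n=="scene0" else [(262,181),(288,181),(312,240),(316,275),(300,300),(255,228)])])
E
```

```text
scene0 [[0.497, 0.187, 0.068], [0.619, 0.141, 0.067], [0.464, -0.158, 0.099], [nan, nan, nan]]
side0 [[0.505, 0.175, 0.067], [0.587, 0.136, 0.072], [0.531, -0.167, 0.112], [0.517, -0.234, 0.032], [0.441, -0.288, 0.021], [0.415, 0.005, 0.036]]
```

View pics/s_a.png

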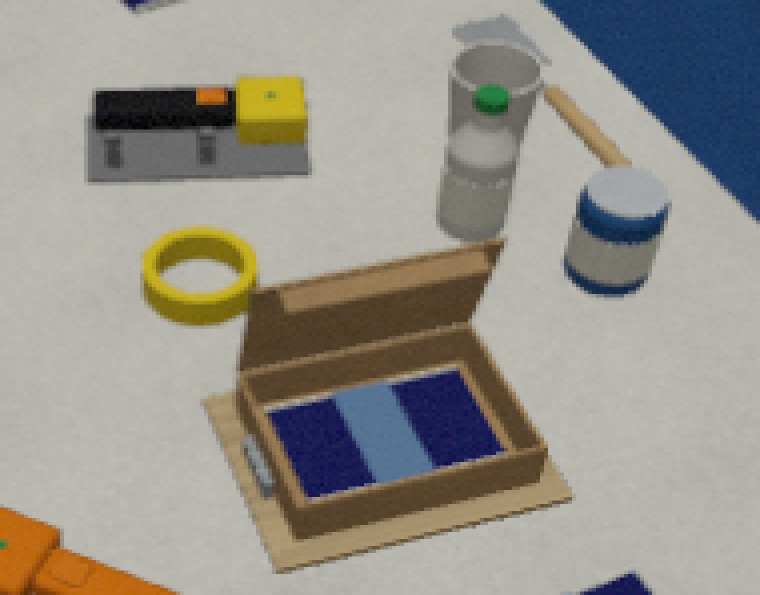

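View pics/s_b.png

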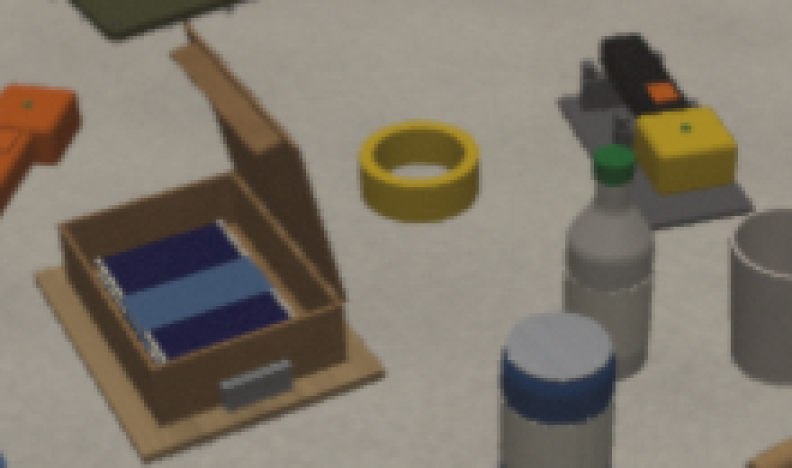

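The crops show both objects clearly. The board corners are visible in both views, and so is the lid's free edge: (250,290)-(505,240) in the side crop. I'll fit both poses by reprojection.

```bash
cat > fit.py <<'E'
from h import *
from scipy.optimize import least_squares
S=load("pics/side0.npz");C=load("pics/scene0.npz")
fs=lambda u,v:(220+u/4-.4,150+v/3.5-.4); fc=lambda u,v:(145+u/3.6-.4,165+v/3.6-.4)
hx,hy=.115,.09
def lidp(x,s,a,t=0): # s dist from hinge along lid, t above outer
    return (x,.07-s*np.cos(a)+t*np.sin(a),.062+s*np.sin(a)+t*np.cos(a))
obs=[(S,fs(205,400),lambda a:(-hx,hy,.01)),(S,fs(275,570),lambda a:(-hx,-hy,.01)),(S,fs(572,494),lambda a:(hx,-hy,.01)),
(S,fs(545,450),lambda a:(.095,-.07,.06)),(S,fs(240,374),lambda a:(-.095,.07,.06)),
(C,fc(38,275),lambda a:(-hx,-hy,.01)),(C,fc(148,458),lambda a:(hx,-hy,.01)),(C,fc(385,372),lambda a:(hx,hy,.01)),(C,fc(60,224),lambda a:(-.095,-.07,.06)),(C,fc(155,362),lambda a:(.095,-.07,.06)),
(S,fs(250,290),lambda a:lidp(-.094,.138,a)),(S,fs(505,240),lambda a:lidp(.094,.138,a)),(C,fc(188,22),lambda a:lidp(-.094,.138,a,.002)),(C,fc(293,145),lambda a:lidp(.094,.138,a))]
def T(p,P):
    c,s=np.cos(p[2]),np.sin(p[2]);return (p[0]+c*P[0]-s*P[1],p[1]+s*P[0]+c*P[1],P[2])
def res(p): return np.concatenate([proj(c,T(p,f(p[3])))[0]-uv for c,uv,f in obs])
o=least_squares(res,[.52,-.23,.1,1.3],loss='soft_l1');print("carton",o.x.round(4),res(o.x).round(1).reshape(-1,2).tolist())
ob2=[(S,fs(88,178),(-.1,-.05,.008)),(S,fs(311,172),(.1,-.05,.008)),(C,fc(750,208),(.1,.05,.008)),(C,fc(652,222),(.1,-.05,.008)),(C,fc(560,100),(-.1,-.05,.008))]
r2=lambda p:np.concatenate([proj(c,T(p,f))[0]-uv for c,uv,f in ob2])
q=least_squares(r2,[.55,.15,-.1]);print("stand",q.x.round(4),r2(q.x).round(1).reshape(-1,2).tolist())
print("seat",T(q.x,(-.033,0,.053)),"nose",T(q.x,(-.033+.129,0,.06)))
# depth checks
for n,c in(("side",S),("scene",C)):
    P=cloud(c);img=c["img"].astype(int);
    ok=np.isfinite(P[...,2])
    yel=(img[...,0]>120)&(img[...,1]>100)&(img[...,2]<70)&ok&(P[...,2]>.058)&(P[...,1]>.07)
    Q=P[yel];print(n,"yellow top",len(Q),Q.mean(0),Q.min(0),Q.max(0))
    x,y=P[...,0],P[...,1]; m=ok&(P[...,2]>.06)&(P[...,2]<.08)&(x>.4)&(x<.7)&(y>.1)&(y<.25)&(~yel); Q=P[m];print(n,"blk",len(Q),Q.mean(0),np.linalg.svd((Q-Q.mean(0))[:,:2])[2][0] if len(Q) else 0)
    p=o.x
    dx=x-p[0];dy=y-p[1];lx=np.cos(p[2])*dx+np.sin(p[2])*dy;ly=-np.sin(p[2])*dx+np.cos(p[2])*dy
    m=ok&(abs(lx)<.08)&(P[...,2]>.09)&(P[...,2]<.22)&(ly>.03)&(ly<.14);print(n,"lid",m.sum(),np.polyfit(P[...,2][m],ly[m],1))
    t=ok&(img[...,0]>120)&(img[...,1]>100)&(img[...,2]<70)&(P[...,2]>.03)&(y<.07)&(y>-.08)&(x<.55); print("tape",P[t].min(0),P[t].max(0))
    for nm,(x0,x1,y0,y1) in dict(glue=(.6,.8,-.05,.1)).items():
        t=ok&(P[...,2]>.1)&(P[...,2]<.2)&(x>.5)&(x<.9)&(y>-.25)&(y<.2);print("tall",P[t].min(0),P[t].max(0))
E
python3 fit.py
```

```text
carton [ 0.5232 -0.2245 -0.088   1.3597] [[-0.3, -1.4], [0.8, -0.8], [0.8, -0.1], [1.0, -1.0], [-0.8, -0.6], [-1.1, -1.7], [-1.2, -1.4], [0.7, -1.8], [-0.4, -1.0], [-0.8, 1.6], [0.8, 0.0], [1.0, -0.7], [-0.9, -1.4], [0.0, -0.5]]
stand [ 0.5353  0.1837 -0.3184] [[0.1, -0.0], [0.8, -0.9], [2.9, -1.1], [-3.0, 0.9], [-0.5, -1.4]]
seat (np.float64(0.5039535123236806), np.float64(0.1940224342270577), 0.053) nose (np.float64(0.6264681997186587), np.float64(0.15363491916966904), 0.06)
side yellow top 231 [0.58668806 0.15443296 0.06820065] [0.53090371 0.12180864 0.05839031] [0.62472759 0.19004804 0.07768421]
side blk 306 [0.51332798 0.18678569 0.06782052] [-0.9766824   0.21468927]
side lid 839 [-0.25490761  0.08783312]
tape [ 0.41506826 -0.05043176  0.03003602] [0.50667102 0.04340509 0.04210248]
tall [ 0.50000237 -0.20768112  0.10002706] [0.81954644 0.13056945 0.19914352]
scene yellow top 268 [0.60124886 0.15595621 0.06655062] [0.56334092 0.12219556 0.06021871] [0.6350565  0.19096285 0.07161067]
scene blk 348 [0.52703889 0.18082892 0.06625896] [ 0.94312462 -0.33243941]
scene lid 524 [-0.23511042  0.08305146]
tape [ 0.41998781 -0.04829507  0.03040365] [0.51288003 0.04405957 0.03952187]
tall [ 0.5009131  -0.20929092  0.10002298] [0.8237098  0.12872741 0.19825931]
```

The carton fit is good: residuals are about 1 px and the lid is at about 1.36 rad. The stand's yaw is still loose, so I'll refine it with the wrist camera on the way past. First I'll work out a viewing pose.

```bash
cat >> h.py <<'E'
def toolT(p,q):
    T=np.eye(4);T[:3,:3]=Rq(q);T[:3,3]=p;return T
def yawR(psi): # tool z down, tool y heading psi
    y=np.array([np.cos(psi),np.sin(psi),0]);z=np.array([0,0,-1.]);return np.c_[np.cross(y,z),y,z]
def rows(p0,R0,p1,R1): # total rel move in tool frame start
    rv=R.from_matrix(R0.T@R1).as_rotvec(degrees=True); return R0.T@(np.array(p1)-p0)*1000, rv
E
python3 - <<'E'
from h import *
W=load("pics/wrist0.npz")
R0=Rq([0,.2186,.9758,0]);p0=np.array([.27706,.5873,.2134])
Rc=Rq(W["orientation"])
print("cam in tool",R0.T@(W["eye"]-p0),"fwd tool",R0.T@Rc[:,2])
# for candidate TCP, project stand corners
st=np.array([.535,.184,0]);
for psi in [np.arctan2(.904,.4267), 1.252]:
  Rn=yawR(psi); M=Rn@R0.T
  for off in [(0,0),(-.05,.15),(0.05,.1),(.06,0.02),(.1,-.02),(-.08,.02)]:
    p=np.array([.504+off[0],.194+off[1],.215])
    c=dict(W);c["eye"]=p+M@(W["eye"]-p0);Rw=M@Rc;q=R.from_matrix(Rw).as_quat();c["orientation"]=np.array([q[3],*q[:3]])
    s=-.32;co=[(st[0]+np.cos(s)*a-np.sin(s)*b,st[1]+np.sin(s)*a+np.cos(s)*b,0.008) for a,b in[(-.1,-.05),(.1,-.05),(.1,.05),(-.1,.05)]]
    print(round(psi,3),off,proj(c,co).round().astype(int).tolist())
E
```

```text
cam in tool [ 0.06731559 -0.00055021 -0.17016428] fwd tool [-0.24484534 -0.00279932  0.96955811]
1.13 (0, 0) [[238, 139], [260, 282], [330, 274], [317, 129]]
1.13 (-0.05, 0.15) [[157, 222], [187, 346], [251, 339], [229, 214]]
1.13 (0.05, 0.1) [[150, 138], [182, 280], [251, 273], [227, 128]]
1.13 (0.06, 0.02) [[201, 102], [228, 252], [299, 244], [282, 91]]
1.13 (0.1, -0.02) [[214, 55], [240, 215], [314, 207], [298, 43]]
1.13 (-0.08, 0.02) [[252, 202], [272, 330], [338, 323], [327, 193]]
1.252 (0, 0) [[244, 134], [248, 279], [318, 279], [323, 134]]
1.252 (-0.05, 0.15) [[152, 207], [167, 334], [233, 335], [226, 207]]
1.252 (0.05, 0.1) [[156, 121], [170, 268], [240, 268], [235, 121]]
1.252 (0.06, 0.02) [[212, 92], [220, 245], [292, 245], [294, 91]]
1.252 (0.1, -0.02) [[231, 47], [237, 210], [311, 210], [315, 46]]
1.252 (-0.08, 0.02) [[250, 198], [254, 328], [321, 328], [326, 198]]
```

Request:
send_rows([
  [[0, 0, 0, -20, -10, 0, -1], [0, 0, 0, -42, -21.5, 0, -1], [0, 0, 0, -42, -21.5, 0, -1], [0, 0, 0, -42, -21.5, 0, -1], [0, 0, 0, -42, -21.5, 0, -1], [0, 0, 0, -42, -21.5, 0, -1], [0, 0, 0, -42, -21.5, 0, -1], [0, 0, 0, -42, -21.5, 0, -1], [0, 0, 0, -42, -21.5, 0, -1], [0, 0, 0, -42, -21.5, 0, -1], [0, 0, 0, -22, -12, 0, -1], [0, 0, 0, 0, 0, 0, -1]],
], grip_force=40)

```text
clock: 1.65
position: [0.5659, 0.2112, 0.2144]
tcp_rot: [-0.0, 0.22, 0.975, -0.0]
force: [0.2, 1.0, -0.0]
opening: 0.0956
```

```bash
python3 - <<'E'
from station import get_state, eyes
import cv2,numpy as np
s=get_state();print(s["clock"],s["position"],s["tcp_rot"],s["qpos"])
c=eyes.capture("wrist"); np.savez("pics/wrist1.npz",**c)
cv2.imwrite("pics/wrist1.png",cv2.resize(c["img"][60:300,150:400,::-1],None,fx=2.5,fy=2.5,interpolation=3))
E
```

```text
1.65 [0.5658977  0.21115099 0.21444338] [-1.47586557e-04  2.20393947e-01  9.75410897e-01 -2.59535178e-04] [ 2.68423731e-01  2.40284281e-02  1.75606518e+00 -3.25828944e-04
  1.36200399e+00 -8.57868297e-01]
```

View pics/wrist1.png

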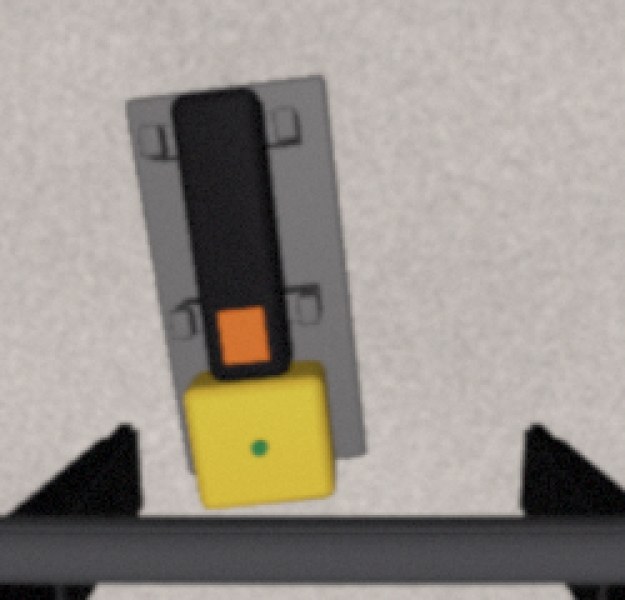

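The wrist view has the stand's base corners at (127,101), (326,76), (366,455) and (192,473) in the crop. The scanner is seated with its nose down the image. I'll refit the stand and fit the scanner itself.

```bash
python3 - <<'E'
from h import *
from scipy.optimize import least_squares
W=load("pics/wrist1.npz"); f=lambda u,v:(150+u/2.5-.3,60+v/2.5-.3)
def T(p,P):
    c,s=np.cos(p[2]),np.sin(p[2]);return (p[0]+c*P[0]-s*P[1],p[1]+s*P[0]+c*P[1],P[2])
def fit(ob,p0):
    r=lambda p:np.concatenate([proj(W,T(p,P))[0]-uv for uv,P in ob]); o=least_squares(r,p0); return o.x,r(o.x).round(1).tolist()
x,e=fit([(f(127,101),(-.1,-.05,.008)),(f(326,76),(-.1,.05,.008)),(f(366,455),(.1,.05,.008)),(f(192,473),(.1,-.05,.008))],[.535,.184,-.32]);print(x,e,"seat",T(x,(-.033,0,.053)))
# scanner: grip-frame; handle top z=.068, head top .066
ob=[(f(173,92),(-.059,-.019,.068)),(f(260,87),(-.059,.019,.068)),(f(202,508),(.129,-.033,.066)),(f(335,496),(.129,.033,.066))]
y,e=fit(ob,[.504,.194,-.32]);print(y,e)
P=cloud(W);
for u,v in [(230,200),(220,150),(260,420),(310,470),(100,60),(335,300)]:
    a,b=f(u,v);print((u,v),P[int(b+.5),int(a+.5)])
E
```

```text
[ 0.53384009  0.18055781 -0.33165301] [-0.8, -1.0, 0.5, -1.1, 1.2, 1.2, -0.9, 1.6] seat (np.float64(0.5026384083798998), np.float64(0.19130282479253854), 0.053)
[ 0.50366145  0.19334792 -0.35235151] [-1.0, -0.3, 0.9, -2.1, -1.0, 1.6, 1.1, 1.7]
(230, 200) [0.49171949 0.19793134 0.06723472]
(220, 150) [0.47159535 0.20347746 0.06653338]
(260, 420) [0.58471382 0.16525864 0.0678991 ]
(310, 470) [0.61618824 0.17537315 0.06876643]
(100, 60) [ 0.39997071  0.16183878 -0.00119456]
(335, 300) [0.55816154 0.21613892 0.00759166]
```

Stand and scanner agree: grip at about (0.503, 0.192), yaw about -0.335. Now I'll move behind the lid with the fingers shut.

Request:
send_rows([
  [[0, 0, -10.2, 0, 0, 0, 1], [0, 0, -10.2, 0, 0, 0, 1], [0, 0, 0, 0, -22, 0, 1], [0, 0, 0, 1, -43, 0, 1], [0, 0, 0, 1, -43, 0, 1], [0, 0, 0, 0, -43, 0, 1], [0, 0, 0, 1, -43, 0, 1], [0, 0, 0, 0, -43, 0, 1], [0, 0, 0, 1, -43, 0, 1], [0, 0, 0, 0, -43, 0, 1], [0, 0, 0, 0, -22, 0, 1], [0, 0, 0, 0, 0, 0, 1]],
])

```text
clock: 3.2
position: [0.5311, -0.1312, 0.2146]
tcp_rot: [-0.0, 0.045, 0.999, -0.0]
force: [-0.1, 1.0, -0.4]
opening: 0.0004
```

```bash
python3 - <<'E'
from station import get_state, eyes
from h import *
s=get_state();p=s["position"];print(s["clock"],p,s["opening"],s["force"])
Rt=Rq(s["tcp_rot"]);print("tool y heading",np.degrees(np.arctan2(Rt[1,1],Rt[0,1])))
cp=(.5232,-.2245);th=-.088;ey=np.array([-np.sin(th),np.cos(th)]);
st=.118;pts=[]
for a in [1.36,1.25,1.1,.95,.8,.65,.5,.35,.2,.1,0]:
    y=.07-st*np.cos(a)+.004*np.sin(a)+.012;z=.06+st*np.sin(a)+.004*np.cos(a);pts.append((y,z))
rel=(p[:2]-cp)@ey;print("tcp carton y,z",rel,p[2],"x",(p[:2]-cp)@[np.cos(th),np.sin(th)])
print((np.array(pts)*1000).round(1).tolist());print((np.diff(pts,axis=0)*1000).round(1).tolist())
c=eyes.capture("side");cv2.imwrite("pics/side1.png",cv2.resize(c["img"][120:320,200:420,::-1],None,fx=3,fy=3))
E
```

```text
3.2 [ 0.53107305 -0.13119497  0.2146309 ] 0.00036544656873478535 [-0.12801626  1.03910474 -0.35546689]
tool y heading 84.85120853571071
tcp carton y,z 0.09363591971534757 0.21463089940055002 x -0.0003576663600384612
[[61.2, 176.2], [48.6, 173.2], [32.0, 167.0], [16.6, 158.3], [2.7, 147.4], [-9.5, 134.6], [-19.6, 120.1], [-27.5, 104.2], [-32.9, 87.4], [-35.0, 75.8], [-36.0, 64.0]]
[[-12.6, -3.0], [-16.5, -6.3], [-15.4, -8.7], [-14.0, -10.9], [-12.2, -12.8], [-10.1, -14.5], [-7.8, -15.9], [-5.4, -16.9], [-2.2, -11.6], [-1.0, -11.8]]
```

View pics/side1.png

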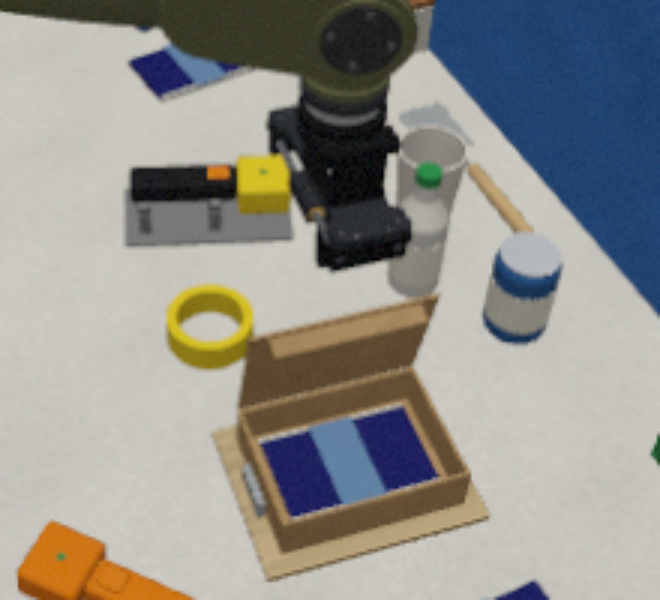

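The gripper is behind the lid and clear of the glue bottle. I'll descend and make contact, then follow the arc halfway.

Request:
send_rows([
  [[0, 0, 0, 0, 0, 20, 1], [0, 0, 0, 0, 0, 18, 1], [0, 0, 0, 0, -15, 0, 1], [0, 0, 0, 0, -17, 0, 1], [0, 0, 0, 0, -12.5, 3, 1], [0, 0, 0, 0, -8, 3, 1], [0, 0, 0, 0, -8, 3, 1], [0, 0, 0, 0, -8, 4, 1], [0, 0, 0, 0, -8, 5, 1], [0, 0, 0, 0, -7, 5, 1], [0, 0, 0, 0, -7, 6, 1], [0, 0, 0, 0, 0, 0, 1]],
])

```text
clock: 4.75
position: [0.5239, -0.2201, 0.1467]
tcp_rot: [-0.001, 0.043, 0.999, 0.0]
force: [0.0, 0.5, -0.1]
opening: 0.0005
```

```bash
cat > chk.py <<'E'
import sys
from station import get_state, eyes
from h import *
s=get_state();p=s["position"];cp=np.array((.5232,-.2245));th=-.088
print(s["clock"],p,s["force"],"carton",(p[:2]-cp)@[np.cos(th),np.sin(th)],(p[:2]-cp)@[-np.sin(th),np.cos(th)])
n=sys.argv[1];c=eyes.capture("side");np.savez(f"pics/{n}.npz",**c);cv2.imwrite(f"pics/{n}.png",cv2.resize(c["img"][120:320,200:420,::-1],None,fx=3,fy=3))
E
python3 chk.py side2
```

```text
4.75 [ 0.52386451 -0.22007026  0.14665123] [ 0.00393495  0.50786635 -0.12100198] carton 0.0002726265769016127 0.00447099629823533
```

View pics/side2.png

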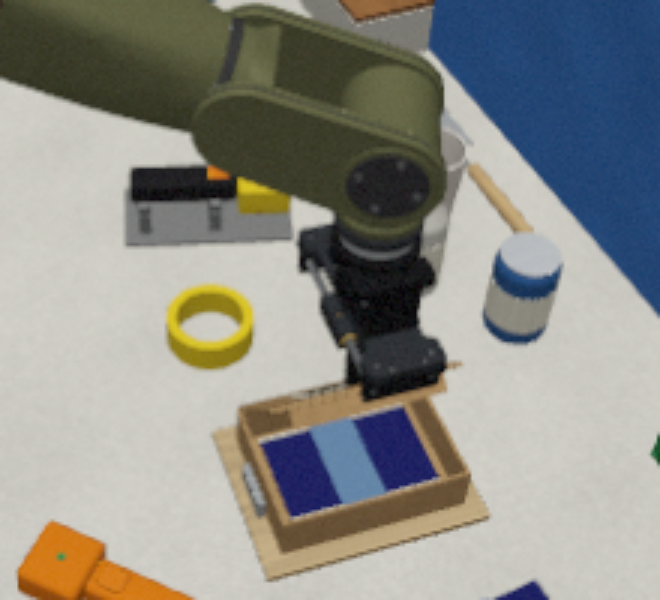

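The lid is following the fingers. Continuing down.

Request:
send_rows([
  [[0, 0, 0, 0, -7, 6, 1], [0, 0, 0, 0, -6, 6.5, 1], [0, 0, 0, 0, -5.5, 7, 1], [0, 0, 0, 0, -5, 7.5, 1], [0, 0, 0, 0, -4, 8, 1], [0, 0, 0, 0, -4, 8, 1], [0, 0, 0, 0, -3, 8.5, 1], [0, 0, 0, 0, -2.5, 8.5, 1], [0, 0, 0, 0, -2, 6, 1], [0, 0, 0, 0, 0, 6, 1], [0, 0, 0, 0, -1, 6, 1], [0, 0, 0, 0, 0, 4, 1], [0, 0, 0, 0, 0, 0, 1]],
])

```text
clock: 6.42
position: [0.5208, -0.2595, 0.0652]
tcp_rot: [-0.0, 0.042, 0.999, 0.0]
force: [0.1, -0.6, -0.0]
opening: 0.0006
```

```bash
python3 chk.py side3
```

```text
6.425 [ 0.52080838 -0.25950187  0.06523682] [ 0.05207441 -0.56976085 -0.02282992] carton 0.0006938212404654254 -0.03507662513362242
```

View pics/side3.png

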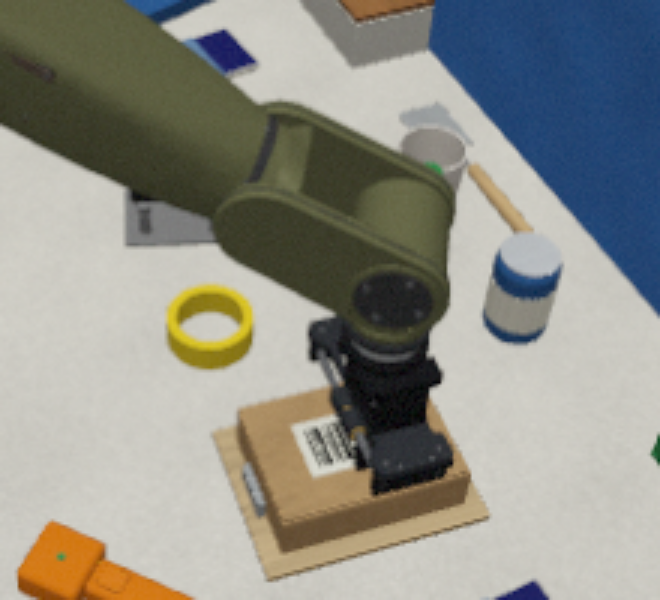

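Request:
send_rows([
  [[0, 0, 0, 0, 0, 1.5, 1], [0, 0, 0, 0, 0, 1, 1], [0, 0, 0, 0, 0, 1, 1], [0, 0, 0, 0, 0, 1, 1], [0, 0, 0, 0, 0, 0, 1]],
])

```text
clock: 7.1
position: [0.5214, -0.2599, 0.064]
tcp_rot: [-0.0, 0.042, 0.999, -0.0]
force: [-5.8, 3.4, 12.9]
opening: 0.0004
```

It's shut: TCP at z = 0.064, carrying 13 N. One last small press, then lift and check.

Request:
send_rows([
  [[0, 0, 0, 0, 0, 1.5, 1], [0, 0, 0, 0, 0, 0, 1], [0, 0, 0, 0, 0, -20, 1], [0, 0, 0, 0, 0, -40, 1], [0, 0, 0, 0, 0, -50, 1], [0, 0, 0, 0, 0, -43, 1], [0, 0, 7, 7, 19, 0, 0], [0, 0, 7.1, 11, 38, 0, -1], [0, 0, 0, 15, 38, 0, -1], [0, 0, 0, 15, 38, 0, -1], [0, 0, 0, 15, 38, 0, -1], [0, 0, 0, 15, 38, 0, -1], [0, 0, 0, 15, 38, 0, -1], [0, 0, 0, 15, 38, 0, -1], [0, 0, 0, 15, 38, 0, -1], [0, 0, 0, 15, 38, 0, -1], [0, 0, 0, 15, 38, 0, -1], [0, 0, 0, 13, 28, 0, -1], [0, 0, 0, 0, 0, 0, -1]],
])

```text
clock: 9.48
position: [0.4926, 0.1988, 0.2129]
tcp_rot: [0.0, 0.163, 0.987, 0.0]
force: [0.8, 0.6, -0.7]
opening: 0.0949
```

```bash
python3 chk.py side4; python3 - <<'E'
from station import get_state, eyes
from h import *
s=get_state();Rt=Rq(s["tcp_rot"]);h=np.arctan2(Rt[1,1],Rt[0,1]);p=s["position"]
print(h,"turn tool z deg",np.degrees(h-(np.pi/2-.335)))
S=load("pics/side4.npz");P=cloud(S)
cp=(.5232,-.2245);th=-.088
for y in (-.06,-.04,0,.04,.06):
  for x in (-.07,0,.07):
    w=(cp[0]+np.cos(th)*x-np.sin(th)*y,cp[1]+np.sin(th)*x+np.cos(th)*y,.064)
    u,v=proj(S,w)[0].round().astype(int);print((x,y),P[v-1:v+2,u-1:u+2,2].mean().round(4),end=' ')
c=eyes.capture("wrist");np.savez("pics/wrist2.npz",**c);cv2.imwrite("pics/wrist2.png",c["img"][:,:,::-1])
for n in ["grip"]:
    for a in [(.5034,.1925,.068)]: print(proj(c,a))
E
```

```text
9.475 [0.49260293 0.19879216 0.21289696] [ 0.80595318  0.55713538 -0.72942228] carton -0.06768032194084951 0.4189651614303748
1.2417872486831163 turn tool z deg 0.3432545395875349
(-0.07, -0.06) 0.0641 (0, -0.06) 0.0626 (0.07, -0.06) 0.0632 (-0.07, -0.04) 0.0643 (0, -0.04) 0.0634 (0.07, -0.04) 0.0643 (-0.07, 0) 0.0649 (0, 0) 0.0655 (0.07, 0) 0.065 (-0.07, 0.04) 0.0657 (0, 0.04) 0.0642 (0.07, 0.04) 0.0649 (-0.07, 0.06) 0.0652 (0, 0.06) 0.0659 (0.07, 0.06) 0.0655 [[281.94217163 207.15966608]]
```

View pics/side4.png

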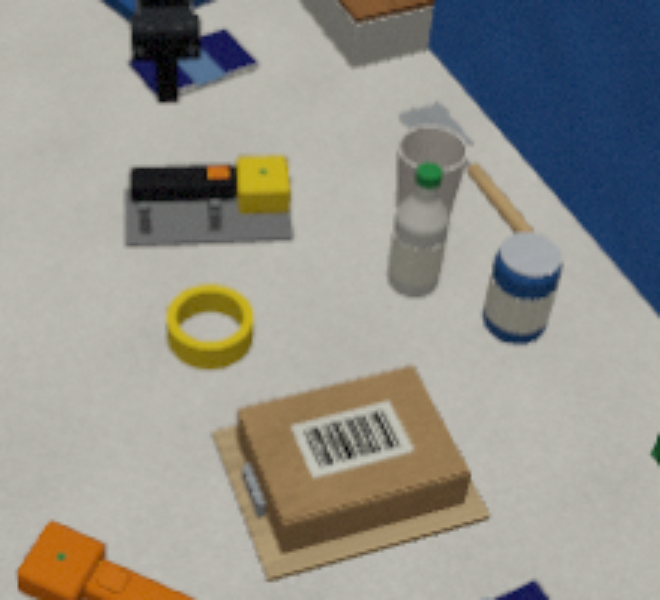

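View pics/wrist2.png

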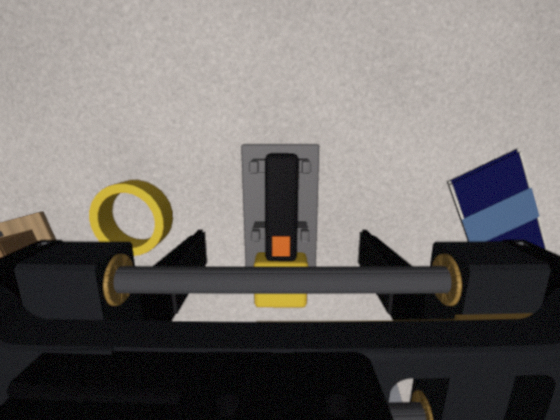

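The carton is shut (lid heights 0.063–0.066, label at about (351,438) in the crop). The scanner handle runs straight down the wrist image at column 282. I'll descend partway and check.

Request:
send_rows([
  [[0, 0, 0, -12, -2, 20, -1], [0, 0, 0, 0, 0, 40, -1], [0, 0, 0, 0, 0, 30, -1], [0, 0, 0, 0, 0, 10, -1], [0, 0, 0, 0, 0, 0, -1]],
])

```text
clock: 10.2
position: [0.5035, 0.1906, 0.1117]
tcp_rot: [-0.001, 0.165, 0.986, -0.0]
force: [-1.2, 0.0, 0.7]
opening: 0.0948
```

```bash
python3 - <<'E'
from station import get_state, eyes
from h import *
S=load("pics/side4.npz")
f=lambda u,v:(200+u/3-.3,120+v/3-.3)
L=onz(S,[f(*a) for a in[(292,422),(391,402),(413,452),(310,475)]],.064);print("label",L.round(4).tolist(),L.mean(0));d=L[1]+L[2]-L[0]-L[3];print(np.arctan2(d[1],d[0]))
s=get_state();print(s["position"])
c=eyes.capture("wrist");np.savez("pics/wrist3.npz",**c);cv2.imwrite("pics/wrist3.png",c["img"][:,:,::-1])
E
```

```text
label [[0.4765, -0.185, 0.064], [0.5779, -0.1999, 0.064], [0.5693, -0.2623, 0.064], [0.4664, -0.2486, 0.064]] [ 0.52254475 -0.22393352  0.064     ]
-0.13923952960142355
[0.503457   0.19057633 0.11167255]
```

View pics/wrist3.png

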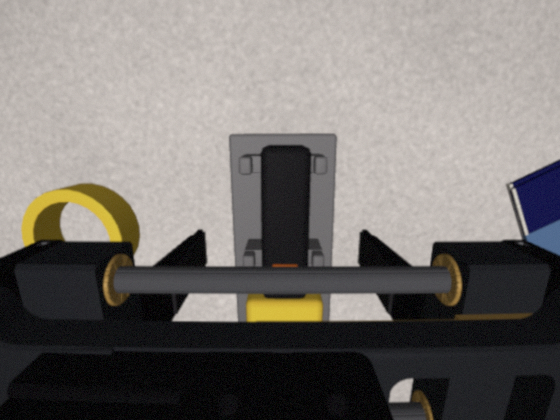

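Request:
send_rows([
  [[0, 0, 0, 0, 1.5, 25, -1], [0, 0, 0, 0, 0, 30, -1], [0, 0, 0, 0, 0, 15, -1], [0, 0, 0, 0, 0, 8, -1], [0, 0, 0, 0, 0, 0, -1], [0, 0, 0, 0, 0, 0, -0.2], [0, 0, 0, 0, 0, 0, 0.2], [0, 0, 0, 0, 0, 0, 1], [0, 0, 0, 0, 0, 0, 1], [0, 0, 0, 0, 0, 0, 1], [0, 0, 0, 0, 0, 0, 1]],
], grip_force=40)

```text
clock: 11.62
position: [0.5041, 0.1929, 0.0346]
tcp_rot: [-0.0, 0.165, 0.986, -0.0]
force: [-0.1, 0.1, -0.1]
opening: 0.0409
```

```bash
python3 chk.py side5;python3 -c "
from station import get_state;s=get_state();print(s['opening'],s['tcp_rot'])"
```

```text
11.625 [0.5040645  0.1929012  0.03462648] [-0.14413447  0.10149712 -0.13474436] carton -0.055745372577723405 0.4141043087067563
0.037754380426381434 [-9.70322204e-06  1.64688517e-01  9.86345625e-01 -3.21755737e-05]
```

View pics/side5.png

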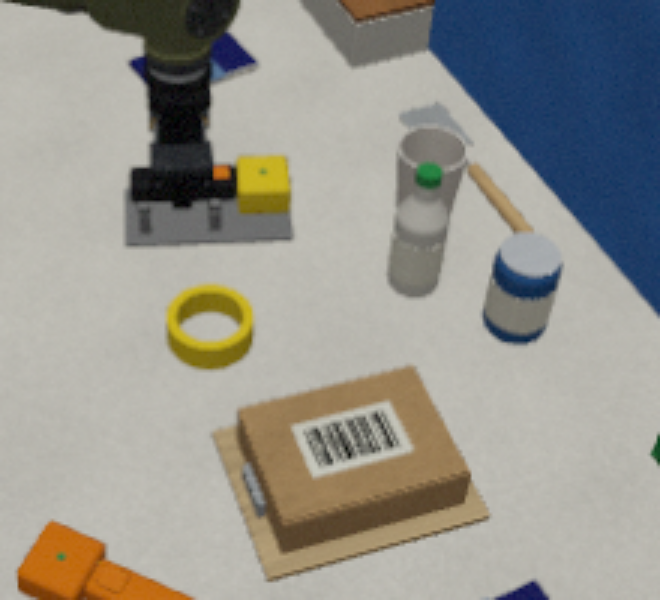

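Gripped, with the opening at 38 mm, matching the handle. Let the fingers settle, lift straight up, and re-measure the carton's lid.

Request:
send_rows([
  [[0, 0, 0, 0, 0, 0, 1], [0, 0, 0, 0, 0, 0, 1], [0, 0, 0, 0, 0, 0, 1], [0, 0, 0, 0, 0, -8, 1], [0, 0, 0, 0, 0, -20, 1], [0, 0, 0, 0, 0, -40, 1], [0, 0, 0, 0, 0, -50, 1], [0, 0, 0, 0, 0, -50, 1], [0, 0, 0, 0, 0, -20, 1], [0, 0, 0, 0, 0, 0, 1]],
])

```text
clock: 12.92
position: [0.5046, 0.1931, 0.2236]
tcp_rot: [0.001, 0.165, 0.986, 0.001]
force: [0.1, -0.2, -2.5]
opening: 0.0377
```

```bash
python3 - <<'E'
from station import get_state, eyes
from h import *
from scipy.optimize import least_squares
s=get_state();print(s["clock"],s["position"],s["tcp_rot"],s["opening"],s["force"],s["qpos"])
S=load("pics/side4.npz");f=lambda u,v:(200+u/3-.3,120+v/3-.3)
L=onz(S,[f(*a) for a in[(238,410),(415,368),(468,470),(279,521)]],.063);print("lid",L.round(4).tolist(),L.mean(0).round(4));d=L[1]+L[2]-L[0]-L[3];print(np.arctan2(d[1],d[0]),[np.linalg.norm(L[i]-L[(i+1)%4]).round(4) for i in range(4)])
c=eyes.capture("side");np.savez("pics/side6.npz",**c);cv2.imwrite("pics/side6.png",cv2.resize(c["img"][60:260,180:400,::-1],None,fx=3,fy=3))
i=load("pics/side4.npz")["img"][225:300,270:365,::-1];cv2.imwrite("pics/lab.png",cv2.resize(i,None,fx=8,fy=8,interpolation=3))
E
```

```text
12.925 [0.50462773 0.19309319 0.22363916] [1.08186856e-03 1.64644225e-01 9.86352281e-01 5.35021355e-04] 0.03766083603904533 [ 0.06420514 -0.17410202 -2.5081    ] [ 2.66053722e-01 -1.27363733e-01  1.88598073e+00  6.83651546e-05
  1.38056272e+00 -9.73960603e-01]
lid [[0.4337, -0.1505, 0.063], [0.6214, -0.1694, 0.063], [0.6085, -0.3006, 0.063], [0.4189, -0.2835, 0.063]] [ 0.5206 -0.226   0.063 ]
-0.09518281481836847 [np.float64(0.1886), np.float64(0.1319), np.float64(0.1904), np.float64(0.1338)]
```

View pics/side6.png

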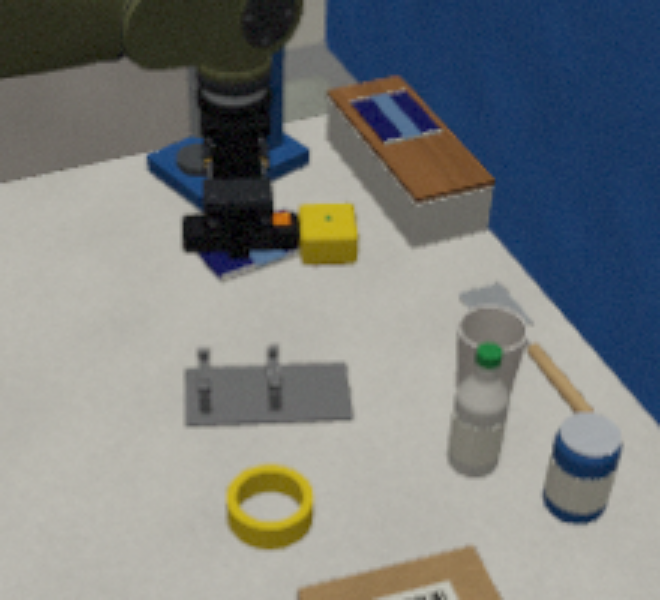

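View pics/lab.png

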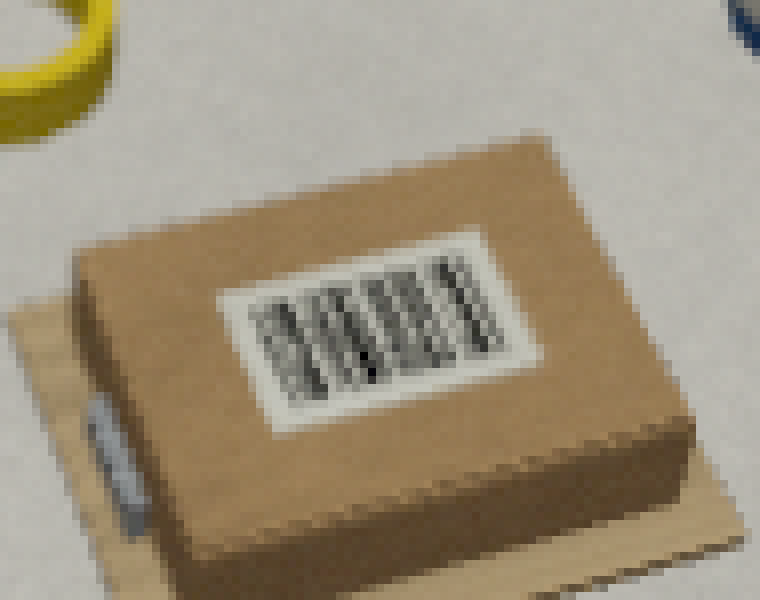

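The scanner is up and level, and only the stand stays behind. The label's centre is at (0.5225, -0.2245) and the carton yaw is about -0.095. Next I'll turn the nose toward carton -y, then move over.

Request:
send_rows([
  [[0, 0, 5, 0, 0, 0, 1], [0, 0, 9, 0, 0, 0, 1], [0, 0, 9, 0, 0, 0, 1], [0, 0, 9, 0, 0, 0, 1], [0, 0, 9, 0, 0, 0, 1], [0, 0, 9, 0, 0, 0, 1], [0, 0, 9, 0, 0, 0, 1], [0, 0, 9, 0, 0, 0, 1], [0, 0, 8.5, 0, 0, 0, 1], [0, 0, 0, -16, 4, 0, 1], [0, 0, 0, -36, 7, 0, 1], [0, 0, 0, -36, 7, 0, 1], [0, 0, 0, -36, 7, 0, 1], [0, 0, 0, -36, 7, 0, 1], [0, 0, 0, -36, 7, 0, 1], [0, 0, 0, -36, 7, 0, 1], [0, 0, 0, -36, 7, 0, 1], [0, 0, 0, -21, 4.5, 0, 1], [0, 0, 0, 0, 0, 0, 1]],
])

```text
clock: 15.35
position: [0.5333, -0.1015, 0.2215]
tcp_rot: [-0.001, 0.74, 0.672, -0.0]
force: [0.3, 1.0, -2.2]
opening: 0.0377
```

```bash
python3 - <<'E'
from station import get_state, eyes
from h import *
s=get_state();print(s["clock"],s["position"],s["tcp_rot"],s["opening"],s["force"])
Rt=Rq(s["tcp_rot"]);print("head",np.arctan2(Rt[1,1],Rt[0,1]),"tool x",Rt[:,0],"z",Rt[:,2])
for n in("side","scene","wrist"):
    c=eyes.capture(n);np.savez(f"pics/{n}7.npz",**c)
    im=c["img"][:,:,::-1]
    im={"side":im[120:320,200:420],"scene":im[120:320,120:400],"wrist":im}[n]
    k={"side":3,"scene":2.8,"wrist":1}[n];cv2.imwrite(f"pics/{n}7.png",cv2.resize(im,None,fx=k,fy=k,interpolation=3))
S=load("pics/side4.npz");P=cloud(S);m=(P[...,2]>.115)&(P[...,2]<.2)&(P[...,0]>.55)&(P[...,1]<.1)&(P[...,1]>-.2)
print("glue",P[m].min(0),P[m].max(0))
E
```

```text
15.35 [ 0.5333056  -0.10149429  0.22149685] [-9.49471656e-04  7.40401746e-01  6.72163782e-01 -4.50300614e-04] 0.03770664103899682 [ 0.25052008  0.98688541 -2.21626141]
head -0.09653997971562567 tool x [9.63912938e-02 9.95343331e-01 6.09594198e-04] z [-1.94320764e-03  8.00629416e-04 -9.99997791e-01]
glue [ 0.6828861  -0.19959462  0.11501066] [1.46633863 0.09992689 0.19994815]
```

View pics/side7.png

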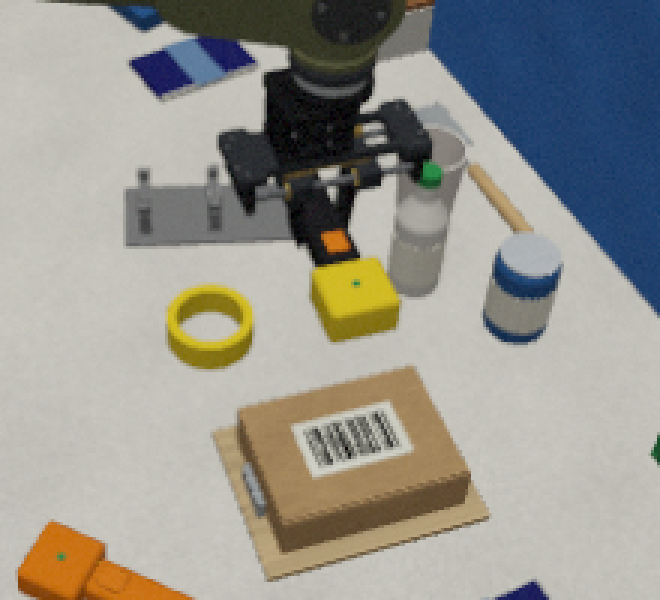

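View pics/scene7.png

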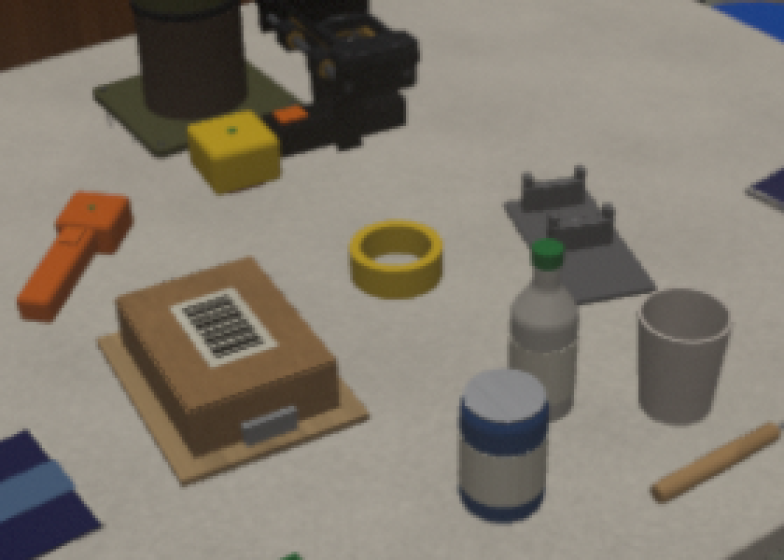

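View pics/wrist7.png

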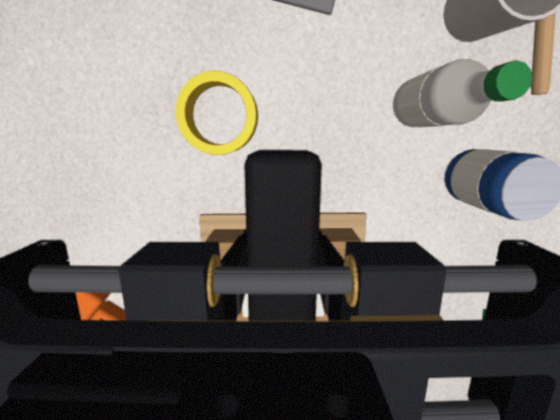

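The scanner is above, its nose toward the carton's front, clear of the glue. I'll triangulate the green dot on its head from both views ((356,283) side crop, (232,131) scene crop) to check the in-hand pose.

```bash
cat > tri.py <<'E'
from h import *
def tri(obs):
    A=np.zeros((3,3));b=np.zeros(3)
    for c,uv in obs:
        d=(ray(c,[uv])@Rq(c["orientation"]).T)[0];d/=np.linalg.norm(d);M=np.eye(3)-np.outer(d,d);A+=M;b+=M@c["eye"]
    return np.linalg.solve(A,b)
E
python3 - <<'E'
from tri import *
S=load("pics/side7.npz");C=load("pics/scene7.npz")
fs=lambda u,v:(200+u/3-.3,120+v/3-.3);fc=lambda u,v:(120+u/2.8-.3,120+v/2.8-.3)
X=tri([(S,fs(356,283)),(C,fc(232,131))]);print("dot",X)
g=np.array([.5333,-.1015]);d=np.array([-.0964,-.9953]);print("expected",g+.097*d,.253)
# tri label centre: side diag (352,438), scene corners
L=tri([(S,fs(352,438.5)),(C,fc(224,326))]);print("label",L)
O=tri([(S,fs(336,241)),(C,fc(290,115))]);print("orange",O)
P=cloud(S);Q=cloud(C)
for c,Pn,f in((S,P,fs),(C,Q,fc)):
    m=(c["img"][...,0]>110)&(c["img"][...,1]>90)&(c["img"][...,2]<80)&(Pn[...,2]>.235);K=Pn[m];
    a=(K[:,:2]-g)@d; print(len(K),"head z vs a",np.polyfit(a,K[:,2],1),a.min(),a.max(),((K[:,:2]-g)@[d[1],-d[0]]).min(),((K[:,:2]-g)@[d[1],-d[0]]).max())
E
```

```text
dot [ 0.5245203  -0.1962567   0.25313506]
expected [ 0.5239492 -0.1980441] 0.253
label [ 0.52329993 -0.22311412  0.06108223]
orange [ 0.53032698 -0.14379162  0.25452065]
581 head z vs a [-0.26636933  0.28034084] -0.018029319228819257 0.12961522231516426 -0.04088775779765874 0.04356787031536283
389 head z vs a [-0.01640324  0.25549489] 0.0667441639038365 0.5215882826200887 -0.03673174654144355 1.3256624932707202
```

The scanner is level and within 2 mm of expected. Descend to 10 cm above the label and hold.

Request:
send_rows([
  [[0, 0, 0, 2, 1.5, 10, 1], [0, 0, 0, 0, 0, 18, 1], [0, 0, 0, 0, 0, 16, 1], [0, 0, 0, 0, 0, 8, 1], [0, 0, 0, 0, 0, 0, 1], [0, 0, 0, 0, 0, 0, 1], [0, 0, 0, 0, 0, 0, 1], [0, 0, 0, 0, 0, 0, 1]],
])

```text
clock: 16.5
position: [0.5359, -0.0985, 0.1713]
tcp_rot: [0.0, 0.74, 0.673, 0.0]
force: [0.3, -0.1, -2.0]
opening: 0.0379
```

```bash
python3 - <<'E'
from station import get_state, eyes
from h import *
s=get_state();print(s["clock"],s["position"],s["tcp_rot"],s["opening"],s["force"])
for n in("side","scene"):
    c=eyes.capture(n);np.savez(f"pics/{n}8.npz",**c)
    im=c["img"][:,:,::-1]
    im={"side":im[120:320,200:420],"scene":im[120:320,120:400]}[n]
    k={"side":3,"scene":2.8}[n];cv2.imwrite(f"pics/{n}8.png",cv2.resize(im,None,fx=k,fy=k,interpolation=3))
E
```

```text
16.5 [ 0.53586532 -0.09852275  0.17127578] [4.53586761e-04 7.39962397e-01 6.72648030e-01 2.71210843e-04] 0.03786553353133454 [ 0.29658779 -0.07491834 -2.0388431 ]
```

View pics/side8.png

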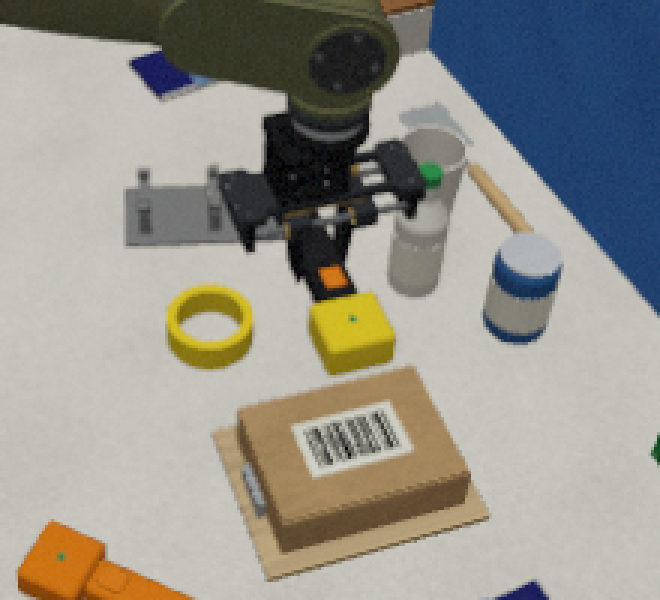

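View pics/scene8.png

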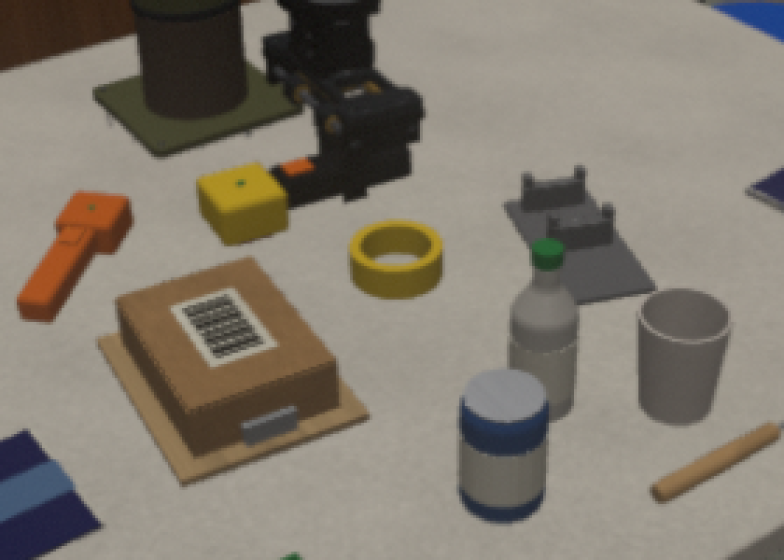

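Aim computed from the pose: (0.524, -0.224), against the label at (0.523, -0.224); window about 99 mm up. Holding.

Request:
send_rows([
  [[0, 0, 0, 0, 0, 0, 1], [0, 0, 0, 0, 0, 0, 1], [0, 0, 0, 0, 0, 0, 1], [0, 0, 0, 0, 0, 0, 1], [0, 0, 0, 0, 0, 0, 1], [0, 0, 0, 0, 0, 0, 1], [0, 0, 0, 0, 0, 0, 1], [0, 0, 0, 0, 0, 0, 1], [0, 0, 0, 0, 0, 0, 1], [0, 0, 0, 0, 0, 0, 1], [0, 0, 0, 0, 0, 0, 1], [0, 0, 0, 0, 0, 0, 1], [0, 0, 0, 0, 0, 0, 1], [0, 0, 0, 0, 0, 0, 1], [0, 0, 0, 0, 0, 0, 1], [0, 0, 0, 0, 0, 0, 1], [0, 0, 0, 0, 0, 0, 1], [0, 0, 0, 0, 0, 0, 1], [0, 0, 0, 0, 0, 0, 1], [0, 0, 0, 0, 0, 0, 1]],
])

```text
clock: 19.1
position: [0.5355, -0.0984, 0.1707]
tcp_rot: [0.0, 0.74, 0.673, -0.0]
force: [-1.0, -0.2, -2.5]
opening: 0.0381
```

```bash
python3 - <<'E'
from tri import *
from station import get_state
s=get_state();print(s["clock"],s["position"],s["tcp_rot"])
S=load("pics/side8.npz");C=load("pics/scene8.npz")
fs=lambda u,v:(200+u/3-.3,120+v/3-.3);fc=lambda u,v:(120+u/2.8-.3,120+v/2.8-.3)
g=np.array([.5359,-.0985]);d=np.array([-.0964,-.9953])
print("dot",tri([(S,fs(352,319)),(C,fc(240,184))]),"exp",g+.097*d,.1713+.0184+.013)
print("orange",tri([(S,fs(333,277)),(C,fc(298,168))]))
E
```

```text
19.1 [ 0.53554783 -0.09840626  0.17066846] [ 1.86837933e-05  7.39945985e-01  6.72666291e-01 -3.23609057e-06]
dot [ 0.52618145 -0.19395652  0.20220876] exp [ 0.5265492 -0.1950441] 0.20270000000000002
orange [ 0.53265112 -0.14055737  0.20305532]
```

The in-hand triangulation agrees with the pose, and the hold lasted 2.5 s and was steady. Retrace to above the stand.

Request:
send_rows([
  [[0, 0, 0, 0, 0, -20, 1], [0, 0, 0, 0, 0, -32, 1], [0, 0, 0, 16, -4, 0, 1], [0, 0, 0, 36, -7, 0, 1], [0, 0, 0, 36, -7, 0, 1], [0, 0, 0, 36, -7, 0, 1], [0, 0, 0, 36, -7, 0, 1], [0, 0, 0, 36, -7, 0, 1], [0, 0, 0, 36, -7, 0, 1], [0, 0, 0, 36, -7, 0, 1], [0, 0, 0, 19, -6, 0, 1], [0, 0, -5, 0, 0, 0, 1], [0, 0, -9, 0, 0, 0, 1], [0, 0, -9, 0, 0, 0, 1], [0, 0, -9, 0, 0, 0, 1], [0, 0, -9, 0, 0, 0, 1], [0, 0, -9, 0, 0, 0, 1], [0, 0, -9, 0, 0, 0, 1], [0, 0, -9, 0, 0, 0, 1], [0, 0, -8.5, 0, 0, 0, 1]],
])

```text
clock: 21.6
position: [0.5035, 0.1928, 0.2221]
tcp_rot: [-0.0, 0.162, 0.987, -0.0]
force: [0.0, 0.7, -2.4]
opening: 0.0376
```

Request:
send_rows([
  [[0, 0, 0, 0, 0, 0, 1], [0, 0, 0, 0, 0, 30, 1], [0, 0, 0, 0, 0, 40, 1], [0, 0, 0, 0, 0, 40, 1], [0, 0, 0, 0, 0, 30, 1], [0, 0, 0, 0, 0, 0, 1], [0, 0, 0, 0, 0, 0, 1]],
])

```text
clock: 22.48
position: [0.5049, 0.1932, 0.084]
tcp_rot: [0.001, 0.165, 0.986, 0.0]
force: [0.2, 0.7, -2.2]
opening: 0.0381
```

```bash
python3 - <<'E'
from station import get_state, eyes
from h import *
s=get_state();print(s["clock"],s["position"],s["tcp_rot"],s["force"])
for n in("side","scene"):
    c=eyes.capture(n);np.savez(f"pics/{n}9.npz",**c)
    im=c["img"][:,:,::-1]
    im={"side":im[140:240,210:330],"scene":im[150:250,280:400]}[n]
    cv2.imwrite(f"pics/{n}9.png",cv2.resize(im,None,fx=6,fy=6,interpolation=3))
E
```

```text
22.475 [0.50493611 0.19315201 0.08399683] [8.48577134e-04 1.65200487e-01 9.86259572e-01 3.68890591e-04] [ 0.15023277  0.7063956  -2.19619291]
```

View pics/side9.png

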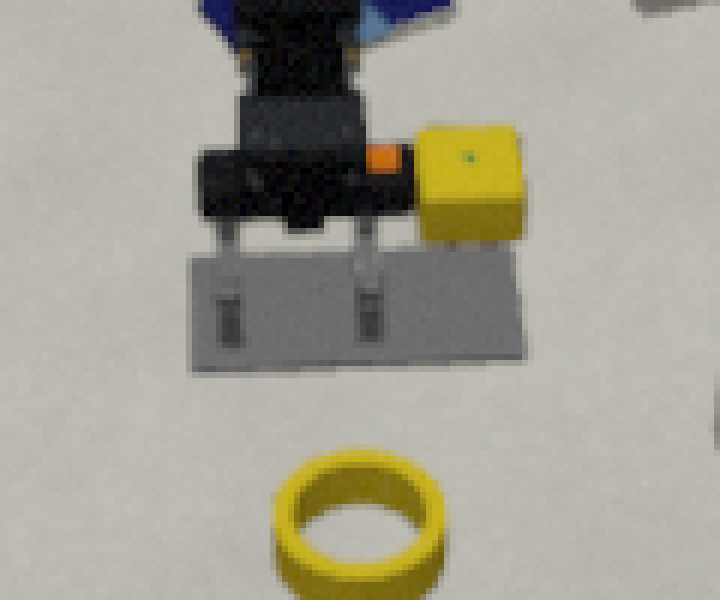

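View pics/scene9.png

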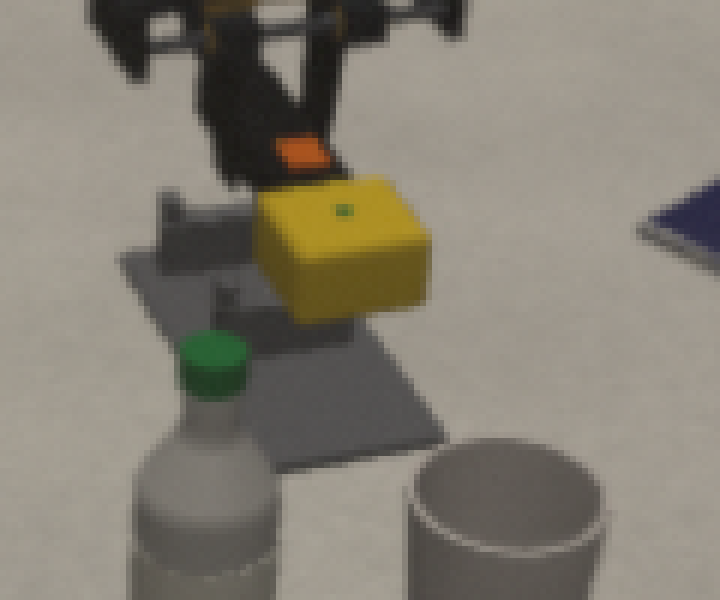

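The pose over the stand matches the pick-up pose within 1 mm. Lower the rest of the way.

Request:
send_rows([
  [[0, 0, 0, 0, 0, 20, 1], [0, 0, 0, 0, 0, 15, 1], [0, 0, 0, 0, 0, 8, 1], [0, 0, 0, 0, 0, 4, 1], [0, 0, 0, 0, 0, 0, 1], [0, 0, 0, 0, 0, 0, 1]],
])

```text
clock: 23.32
position: [0.5046, 0.193, 0.0361]
tcp_rot: [0.001, 0.165, 0.986, 0.0]
force: [0.4, 0.6, -2.5]
opening: 0.0376
```

Request:
send_rows([
  [[0, 0, 0, 0, 0, 1, 1], [0, 0, 0, 0, 0, 0, 1], [0, 0, 0, 0, 0, 0.4, 1], [0, 0, 0, 0, 0, 0, 1]],
])

```text
clock: 23.82
position: [0.5042, 0.1929, 0.0346]
tcp_rot: [0.0, 0.165, 0.986, -0.0]
force: [-1.6, 0.2, 1.3]
opening: 0.0377
```

The force went from -2.5 to +1.3 N at the original height, so it's seated. Release gently.

Request:
send_rows([
  [[0, 0, 0, 0, 0, 0, 0.15], [0, 0, 0, 0, 0, 0, 0], [0, 0, 0, 0, 0, 0, -0.5], [0, 0, 0, 0, 0, 0, -1], [0, 0, 0, 0, 0, 0, -1], [0, 0, 0, 0, 0, 0, -1], [0, 0, 0, 0, 0, 0, -1], [0, 0, 0, 0, 0, -20, -1], [0, 0, 0, 0, 0, -40, -1], [0, 0, 0, 0, 0, -50, -1], [0, 0, 0, 0, 0, -50, -1], [0, 0, 0, 0, 0, -30, -1], [0, 0, 0, -30, 20, 0, -1], [0, 0, 0, -30, 30, 0, -1], [0, 0, 0, 0, 30, 0, -1], [0, 0, 0, 0, 0, 0, -1]],
])

```text
clock: 25.82
position: [0.5871, 0.2502, 0.2236]
tcp_rot: [-0.0, 0.164, 0.986, -0.0]
force: [-1.1, -0.5, 0.9]
opening: 0.0949
```

```bash
python3 - <<'E'
from station import get_state, eyes
from h import *
s=get_state();print(s["clock"],s["position"],s["opening"],s["force"])
for n in("side","scene","wrist"):
    c=eyes.capture(n);np.savez(f"pics/{n}10.npz",**c)
    im=c["img"][:,:,::-1]
    im={"side":im[120:320,200:420],"scene":im[120:320,120:400],"wrist":im}[n]
    k={"side":3,"scene":2.8,"wrist":1}[n];cv2.imwrite(f"pics/{n}10.png",cv2.resize(im,None,fx=k,fy=k,interpolation=3))
A=load("pics/side4.npz")["img"].astype(int);B=load("pics/side10.npz")["img"].astype(int)
d=abs(A-B).sum(2);d=cv2.blur(d.astype(np.float32),(3,3));ys,xs=np.where(d>60);print(len(xs), [(x0,y0,int((d[y0:y0+40,x0:x0+40]>60).sum())) for y0 in range(0,420,40) for x0 in range(0,560,40) if (d[y0:y0+40,x0:x0+40]>60).sum()>3])
Q=cloud(load("pics/side10.npz"));S=load("pics/side10.npz");cp=(.5232,-.2245);th=-.09
for y in (-.06,0,.06):
    w=(cp[0]-np.sin(th)*y+.0,cp[1]+np.cos(th)*y,.064);u,v=proj(S,w)[0].round().astype(int);print(Q[v-1:v+2,u-1:u+2,2].mean())
E
```

```text
25.825 [0.58710189 0.25016516 0.22362725] 0.09485266197235438 [-1.08436797 -0.52057658  0.85779976]
20173 [(0, 0, 1026), (40, 0, 871), (80, 0, 602), (120, 0, 540), (160, 0, 513), (200, 0, 430), (240, 0, 567), (280, 0, 107), (0, 40, 814), (40, 40, 886), (80, 40, 892), (120, 40, 957), (160, 40, 1039), (200, 40, 929), (240, 40, 1040), (280, 40, 580), (0, 80, 1202), (40, 80, 490), (80, 80, 763), (120, 80, 495), (160, 80, 361), (200, 80, 217), (240, 80, 1415), (280, 80, 344), (0, 120, 863), (40, 120, 190), (80, 120, 608), (240, 120, 678), (280, 120, 50), (0, 160, 60), (40, 160, 274), (80, 160, 192), (40, 200, 106), (120, 200, 67), (120, 240, 5)]
0.06465366313691995
0.06632404060978409
0.06329792400241269
```

View pics/side10.png

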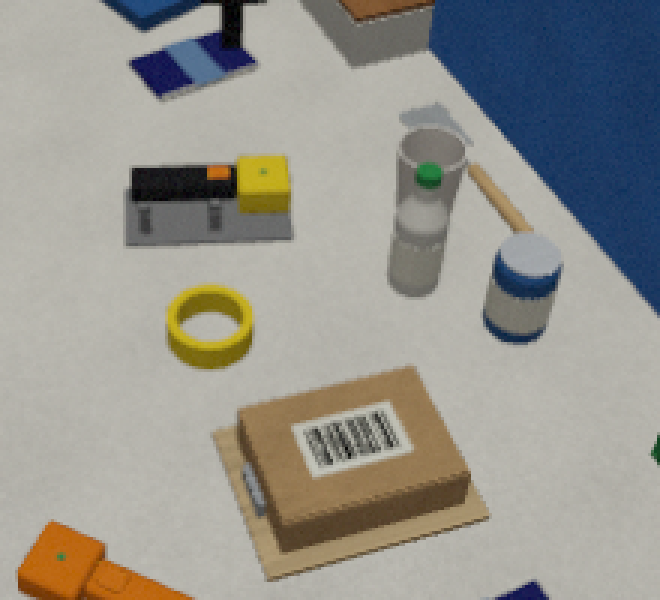

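View pics/scene10.png

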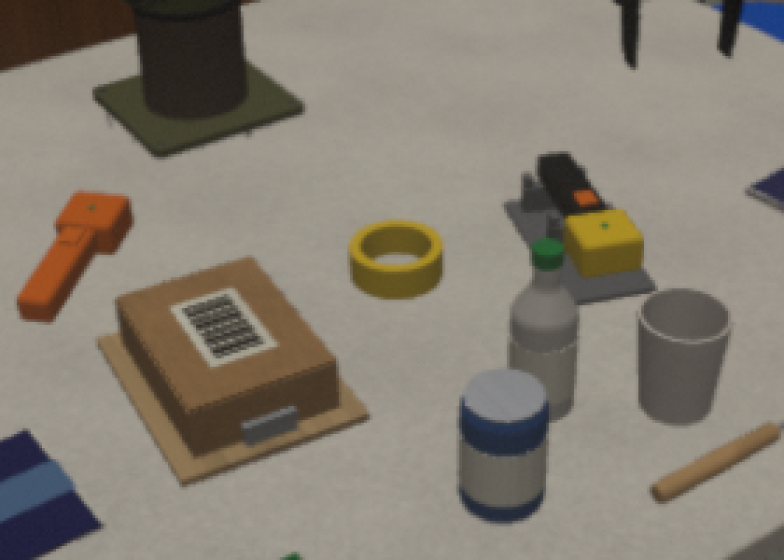

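View pics/wrist10.png

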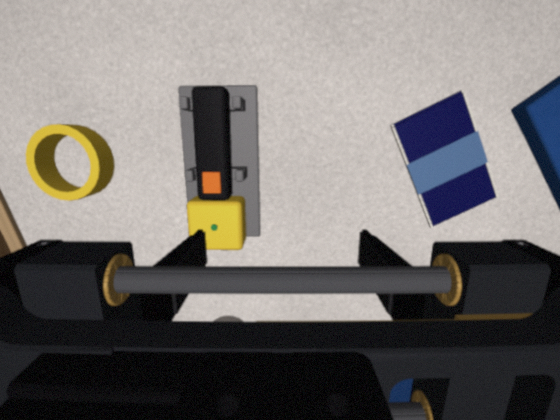

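The scanner sits in its saddles as it did before, and the carton is shut. The picture differences from before the pick-up fall only where the arm was. Handing in.

```bash
python3 -c "
from station import workorder;print(workorder.hand_in())"
```

```text
the job is handed in; nothing more can be done
None
```

I shut the carton, held the scanner over the label and put it back in its stand. The job was handed in after about 26 s of the 72 s allowed.

- **Lid:** I swung it down and pressed it. It held 13 N with the fingertips at 64 mm, then got one slightly deeper push. The lid's top face read 63–66 mm high across its area, both after the press and at the end. I couldn't see the tab behind the rim directly, so its tuck rests on the lid lying flat and staying down.
- **Scan:** The aim point was about 1 mm from the label's measured centre. The window was about 99 mm above the lid, with the scan line along the label's long side to within about 0.01 rad. The hold lasted about 2.6 s, and the tool pose drifted less than 1 mm. The scanner's position in the grip, triangulated from two cameras, agreed within about 2 mm.
- **Return:** The scanner is back in its saddles at the pick-up pose within 1 mm, released, and the arm is clear.
- **Everything else:** Comparing side-camera pictures from before the pick-up and after the return, the only changes were where the arm had been. The tape, glue, pot, solvent and panels all look untouched.

One check disagreed: a rough reading of the label's angle gave -0.14 rad, against about -0.09 from the carton and lid corners. I used the corner value; the 0.05 rad difference is well inside the 0.25 rad allowed.

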